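# Open the specimen clamp on the toe bone

### The arm

A 6-joint arm with a two-finger parallel gripper is mounted at the origin on a cart in front of the work surface, level with it; the furniture and walls round the work are solid. World frame = base frame: x ahead of the robot, y to its left, z up, the work surface at z = 0. Lengths are in m, angles in rad, forces in N, time in s.
With the tool pointing down it reaches from about 0.325 to 0.775 m from the base axis. Payload 9.3 kg.
Tool frame: the origin (TCP) lies where the fingers leave the gripper's body, on its centre line; the fingertips stand 73 mm ahead of it and the grasp point (between the pads) lies 54 mm ahead of it; z points along the fingers, x is the direction in which the jaws open and shut, and the axes are right-handed (so a half turn about z gives the same grasp; the last joint's range is limited). The gripper opens to 85 mm and grips with 20 to 120 N. Pads are 22 mm wide; open, the fingers measure 114 mm over their backs; the gripper's body (76 mm by 85 mm) begins 54 mm behind the grasp point. The pads swing forward as they close: fully open they stand 13 mm farther back than shut.
Start: joints at [0.98, 0.259, 0.021, 1.334, 0, 1.418], TCP at [0.233, 0.498, 0.304] pointing down, gripper open.
Joint ranges: [-3.04, 3.04], [-0.91, 1.82], [-1.04, 1.36], [-1.92, 1.95], [-1.52, 1.45], [-3.14, 3.14]. Speed limits (rad/s): [2.22, 2.22, 2.79, 3.14, 3.14, 3.14].

### API

Orientations are given as a unit quaternion [w, x, y, z].
In Python, from bench import arm gives the robot as it stands.
- The arm moves only by the tool drive_tool, never from a script. Its argument "moves" is text: rows parted by semicolons, each of 5 numbers parted by spaces: the shift along the tool's x, y, z in mm, then the turn about the tool's z in rad, then the closure, from 0 (fully open) to 1 (shut). In form: dx dy dz twist gripper; .... A call has 1 to 20 rows; each row is the pose to reach, as a shift and turn from the pose commanded when the call began, along the tool's axes at that moment; what a row does not reach only later rows make up. A row lasts 1/12 s, in which the tool goes at most 41.7 mm and 7.16 degrees, less where a joint would pass 70% of its speed; a pose out of reach is approached as far as the arm can. A call with a gripper value outside its range is refused whole. The fingers move at their own pace and stop on an object; "newtons" is the grip in N (left out, the last holds). Time passes only in rows, so rows that repeat a pose let the fingers close. It gives the time, the measured TCP pose, the force and the opening at its end, in the units of the state.
- arm.get_obs(): the state, without advancing time (a new reading comes with each control period).
- arm.snapshot(name): name is "side" or "top"; returns a dict with "image" (400x640x3 uint8, red, green, blue), "fx", "fy", "cx", "cy" (pixels), "extrinsics" (4x4, takes a point from world to camera coordinates). Camera axes: x right, y down, z forward; pixel columns grow to the right and rows downward; lengths in m; the calibration is good to about 2 mm. A picture is of the moment at which its call begins. There is no depth.
- arm.finish_job(): hands the job in, once; it reports no verdict.
The state is a dict: "t": time; "qpos": joint angles; "qvel": joint speeds; "effort": joint torques, N m; "eef_pos": TCP position; "ee_rot": TCP orientation; "ft_force": force on the tool from outside, world axes, zero at the start; "torque": the same for the moment, N m; "gripper_width": opening from 0.0 (shut) to 1.0 (fully open).
Only numpy, scipy, OpenCV 4.12 (cv2) and the standard library are available. Lean on these libraries where they do the work, as an engineer would, in place of code of your own. Each camera call takes 0.05 s, during which the arm holds its last target. There are 200 camera calls.

### The job

Two identical specimen clamps stand on the bench, one holding a small toe bone, the other a lump of rock. Open the one with the toe bone: loosen the red thumb screw on its brass collar about a quarter turn anticlockwise, then slide the collar with its jaw back along the rail, away from the bone, all the way to the end block. Leave the screw loose, the bone lying where it is, and the other clamp alone.

Things in the scene. Friction and masses are not known exactly. Their poses are not given: they have to be found in the camera images.
- bone_screw (a joint): the red thumb screw (set screw) on top of the brass collar of the clamp that holds the toe bone. Hinge about a vertical axis, rad: 0 = tight (as at the start), grows anticlockwise seen from above, stop at 1.65. Tight, its point holds the collar fast in a notch of the rail (2 mm play), less firmly as it is loosened; above 0.8 the collar slides freely. Friction 0.12 N m; it stays where it is left and does not rise.
- bone_collar (a joint): slide of that brass collar (42 mm round, 36 mm long, top 89 mm above the bench) with its grey jaw along the level rail, m: 0 = jaw closed on the bone, 0.075 = stopped by the end block; it starts at 0. Friction about 2 N when the screw is loose; it stays where it is left.
- bone_grip (a point): centre of that screw's red wing, on the screw axis, 112 mm above the bench. The wing is an upright bar 44 mm long (point x), 10 mm thick (point y), 30 mm high (97 to 127 mm above the bench): pinch it across its thickness from above. At screw reading 0 the wing lies across the rail and point y points along the rail, the way the collar opens; at reading q it is turned anticlockwise by q.
- toe_bone: the beige toe bone, about 90 mm long, 30 mm high, loose on the cork strip of its clamp between fixed jaw and sliding jaw; origin under its centre, 36 mm above the bench. The clamp is fixed on a plywood board 124 x 286 mm; its end blocks and jaws reach at most 89 mm above the bench, so the screw's wing is its highest part.
- stone_clamp: the other, identical clamp (plywood board 124 x 286 mm, rail lengthwise, red screw to 127 mm high), which holds a lump of rock; origin under the centre of the board, y axis along the rail. To be left alone. Which clamp stands left and which right varies.
Not all that is in view belongs to the job. Leave any blue or purple look-alike of the toe_bone alone.

How it is judged:
On the way, in this order (a step that is already met when the one before it is completed fails the run):
1. the thumb screw of the toe bone's clamp is loosened before its collar is moved (screw past 0.9 rad, collar within 15 mm of its start) (value of joint bone_screw above 0.9 rad and distance of bone_grip from where it was at the start of the episode below 0.015 m), for 0.1 s.
2. the collar has been slid back to the end block (within 12 mm) (value of joint bone_collar above 0.063 m), for 0.2 s.
At the end, for the whole second after the job is handed in: the collar stands within 12 mm of the end block, its screw is still loose (past 0.9 rad), and the toe bone lies at rest within 20 mm of where it started (value of joint bone_collar above 0.063 m and value of joint bone_screw above 0.9 rad and distance of toe_bone from where it was at the start of the episode below 0.02 m and linear speed of toe_bone below 0.02 m/s); the robot touches nothing.
It fails at once if the other clamp is handled (pressed with more than 15 N) (contact force between stone_clamp and the fingers above 15 N).
It also fails if it takes over 35 s, if anything falls off the work surface, if the arm or the gripper's body presses on something with over 40 N, if the wrist force passes 120 N, or if a joint passes its speed limit or range.

## Working session

There is one attempt and no reset: what is moved stays moved. The work goes in short steps, Python scripts to look and compute and a tool call to move; the robot and the scene stay as the last step left them, time stands still between calls to the robot, and variables do not carry over. Pictures are saved under pics/ and viewed, about 8 in all and at most 12, crops included, and the job is handed in when it is done.

Besides the shell and the picture viewer there is one more tool, called after "Request:" as name(argument=value, ...) on one line, values as JSON. drive_tool: Moves the arm, as the interface text tells. Its arguments: {"type":"object","properties":{"moves":{"type":"string"},"newtons":{"type":"number"}},"required":["moves"]}

```bash
mkdir -p pics; cat > h.py <<'E'
import numpy as np, cv2
from bench import arm
def snap(n,f=None):
    s=arm.snapshot(n)
    if f: cv2.imwrite('pics/'+f,s['image'][:,:,::-1])
    return s
def ray(s,u,v,z):
    E=np.array(s['extrinsics']);R,t=E[:3,:3],E[:3,3]
    o=-R.T@t; d=R.T@np.array([(u-s['cx'])/s['fx'],(v-s['cy'])/s['fy'],1])
    return o+d*(z-o[2])/d[2]
def reds(s):
    h=cv2.cvtColor(s['image'],cv2.COLOR_RGB2HSV)
    m=(((h[...,0]<6)|(h[...,0]>174))&(h[...,1]>150)&(h[...,2]>70)).astype(np.uint8)
    n,l,st,c=cv2.connectedComponentsWithStats(m)
    return [(st[i],c[i],(l==i)) for i in range(1,n) if st[i][4]>25]
E
python3 - <<'E'
from h import *
for n in('top','side'):
    s=snap(n,n+'0.png'); E=s['extrinsics']; print(n,-E[:3,:3].T@E[:3,3],s['fx'])
    for st,c,m in reds(s): print(st,c.round(1),ray(s,*c,.112).round(4),cv2.minAreaRect(np.argwhere(m)[:,::-1].astype(np.float32)))
o=arm.get_obs();print(o)
E
```

```text
top [ 0.41836581 -0.07026786  0.95581938] 375.80517406356194
[292   0  20  20  77] [300.5   9.1] [ 0.9206 -0.022   0.112 ] ((300.531005859375, 8.584818840026855), (3.433117628097534, 26.85909652709961), 43.36341857910156)
[210 140   4  19  71] [211.5 148.9] [0.5897 0.1781 0.112 ] ((211.5, 149.0), (18.0, 3.0), 90.0)
[383 162   4  19  74] [384.5 170.8] [ 0.5413 -0.2152  0.112 ] ((384.5, 171.0), (18.0, 3.0), 90.0)
side [ 0.34422657 -0.85498132  0.8052319 ] 516.7870636412094
[355 117  17  13 165] [363.1 122.6] [0.5871 0.1757 0.112 ] ((363.0, 123.0), (12.0, 16.0), 90.0)
[368 234  22  16 264] [378.6 240.6] [ 0.5389 -0.2144  0.112 ] ((378.5, 241.5), (15.0, 21.0), 90.0)
{'t': 0.1, 'qpos': array([9.80428039e-01, 2.59143717e-01, 2.08847883e-02, 1.33370077e+00,
       4.21278313e-05, 1.41820707e+00]), 'qvel': array([-5.13555759e-04,  1.18482761e-03,  1.90335326e-03,  2.00373142e-03,
       -1.63925579e-03, -7.02189188e-05]), 'effort': array([ 5.86745053e-03, -5.56694877e+01,  3.45069587e+01,  1.15796473e-02,
       -8.89081730e-05, -3.99303724e-05]), 'eef_pos': array([0.23306993, 0.49801563, 0.30334087]), 'ee_rot': array([ 2.14670252e-04,  8.43779750e-01,  5.36689290e-01, -5.41037140e-04]), 'ft_force': array([-0.13455289, -0.49180084,  0.16776308]), 'torque': array([ 0.0147072,  0.0091023, -0.0353621]), 'gripper_width': 0.9996110056273395}
```

View pics/top0.png

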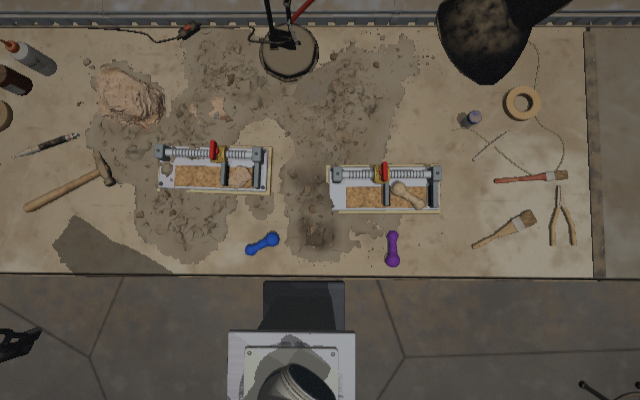

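View pics/side0.png

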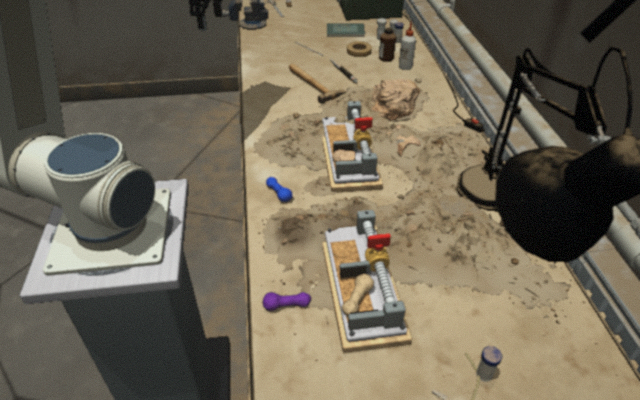

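The candidates are the right clamp (wing at top 384,171), with a beige bone at about (408,195), and the left clamp (wing at 211,149), with a greyish lump at about (240,177). The right one fits. The blue (262,243) and purple (392,248) shapes are look-alikes. I'll confirm this in a crop and get the rail angle.

```bash
python3 - <<'E'
from h import *
s=snap('top'); im=s['image'][:,:,::-1]
c=np.hstack([cv2.resize(im[150:225,315:450],None,fx=3,fy=3,interpolation=cv2.INTER_CUBIC),cv2.resize(im[130:205,150:280],None,fx=3,fy=3,interpolation=cv2.INTER_CUBIC)])
cv2.imwrite('pics/crop1.png',c)
for p in [(326,168),(440,165),(332,213),(441,213)]: print(p,ray(s,*p,.02).round(3))
for p in [(337,174),(435,172)]: print(p,ray(s,*p,.085).round(3))
from scipy.spatial.transform import Rotation as R
q=arm.get_obs()['ee_rot'];print(R.from_quat(np.r_[q[1:],q[0]]).as_matrix().round(3))
E
```

```text
(326, 168) [ 0.561 -0.085  0.02 ]
(440, 165) [ 0.57 -0.37  0.02]
(332, 213) [ 0.448 -0.1    0.02 ]
(441, 213) [ 0.45 -0.37  0.02]
(337, 174) [ 0.537 -0.109  0.085]
(435, 172) [ 0.543 -0.337  0.085]
[[ 0.424  0.906 -0.001]
 [ 0.906 -0.424 -0.001]
 [-0.001 -0.    -1.   ]]
```

View pics/crop1.png

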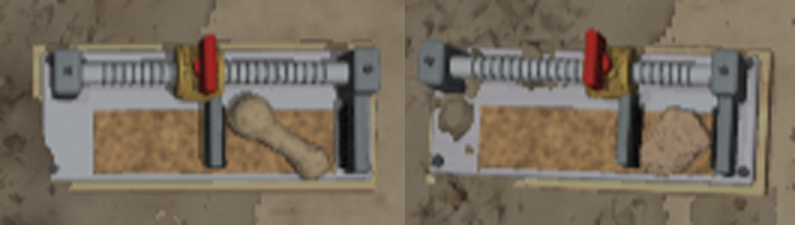

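The crop confirms it. The right clamp (wing at 384,171) holds the beige two-knobbed bone; the left one holds rock. The rail runs along about +y (heading about 1.60 rad), and the collar opens to +y. Next I travel above the wing.

Request:
drive_tool(moves="-516 580 0 -0.46 0;-516 580 0 -0.46 0;-516 580 0 -0.46 0;-516 580 0 -0.46 0;-516 580 0 -0.46 0;-516 580 0 -0.46 0;-516 580 0 -0.46 0;-516 580 0 -0.46 0;-516 580 0 -0.46 0;-516 580 0 -0.46 0;-516 580 0 -0.46 0;-516 580 0 -0.46 0;-516 580 0 -0.46 0;-516 580 0 -0.46 0;-516 580 0 -0.46 0;-516 580 0 -0.46 0;-516 580 0 -0.46 0;-516 580 0 -0.46 0;-516 580 0 -0.46 0;-516 580 0 -0.46 0", newtons=50)

```text
t: 1.82
eef_pos: [0.5415, -0.221, 0.3019]
ee_rot: [-0.0, 0.701, 0.713, -0.001]
ft_force: [-0.9, 0.8, -0.7]
gripper_width: 1.004
```

Request:
drive_tool(moves="0 0 35 0 0;0 0 70 0 0;0 0 70 0 0;0 0 70 0 0")

```text
t: 2.15
eef_pos: [0.539, -0.2147, 0.2329]
ee_rot: [-0.002, 0.699, 0.715, -0.0]
ft_force: [0.1, 0.1, 1.0]
gripper_width: 1.0
```

```bash
python3 - <<'E'
from h import *
s=snap('side'); cv2.imwrite('pics/side1.png',cv2.resize(s['image'][130:330,280:480,::-1],None,fx=3,fy=3,interpolation=cv2.INTER_CUBIC))
o=arm.get_obs();print(o['eef_pos'],o['ee_rot'],o['t'])
for st,c,m in reds(s): print(st,c.round(1),ray(s,*c,.112).round(4))
E
```

```text
[ 0.53985817 -0.21505522  0.2348141 ] [-1.50960650e-04  6.99158379e-01  7.14966808e-01 -3.01276308e-05] 2.2
[355 117  13  14 124] [361.3 122.9] [0.5825 0.1749 0.112 ]
[368 235  22  15 234] [377.2 241.5] [ 0.5359 -0.2162  0.112 ]
```

View pics/side1.png

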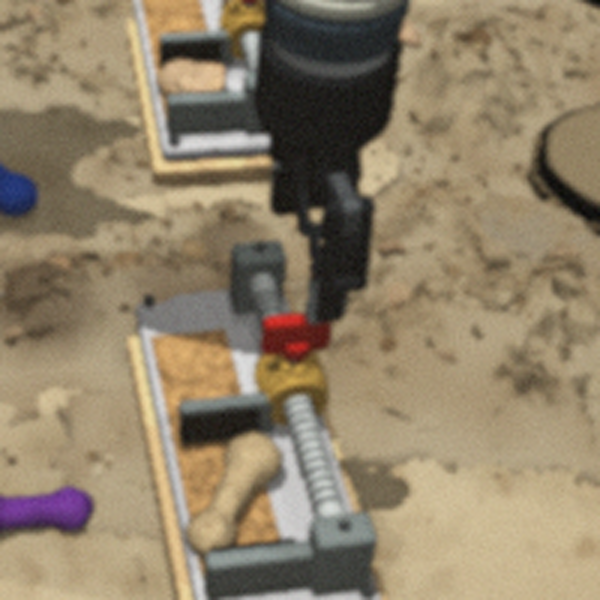

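The fingers straddle the wing and its position agrees. I descend to wing height and close.

Request:
drive_tool(moves="0 0 30 0 0;0 0 64 0 0;0 0 64 0 0;0 0 64 0 0.5;0 0 64 0 0.8;0 0 64 0 1;0 0 64 0 1;0 0 64 0 1;0 0 64 0 1;0 0 64 0 1;0 0 64 0 1", newtons=50)

```text
t: 3.12
eef_pos: [0.5401, -0.2136, 0.1714]
ee_rot: [-0.0, 0.699, 0.715, 0.002]
ft_force: [0.8, 10.8, 11.2]
gripper_width: 0.182
```

```bash
python3 - <<'E'
from h import *
s=snap('side'); cv2.imwrite('pics/side2.png',cv2.resize(s['image'][130:330,280:480,::-1],None,fx=3,fy=3,interpolation=cv2.INTER_CUBIC))
o=arm.get_obs();print(o['eef_pos'],o['ft_force'],o['torque'],o['gripper_width'],o['t'])
E
```

```text
[ 0.54005503 -0.21357977  0.17143208] [-0.28079732  9.87852323 10.81434399] [ 2.19448643  0.20751777 -0.04212906] 0.18597584565552333 3.1667
```

View pics/side2.png

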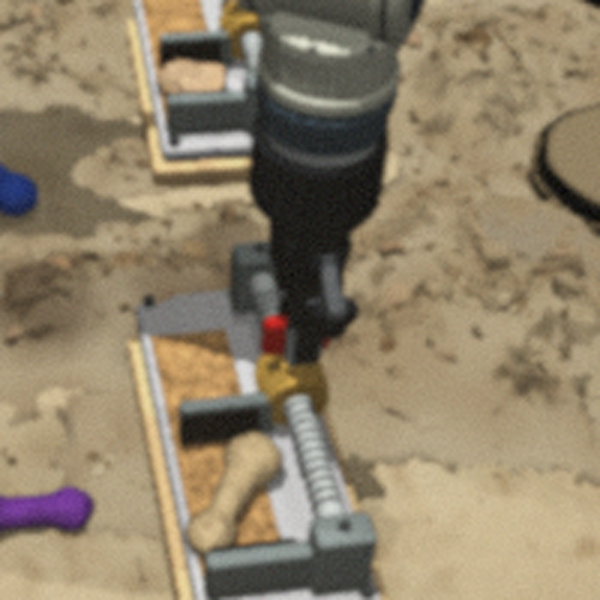

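Request:
drive_tool(moves="2 0 -2 0 1;2 0 -2 0 1;2 0 -2 -0.1 1;2 0 -2 -0.2 1;2 0 -2 -0.3 1;2 0 -2 -0.4 1")

```text
t: 3.67
eef_pos: [0.54, -0.2127, 0.1718]
ee_rot: [-0.0, 0.541, 0.841, 0.001]
ft_force: [2.8, 2.3, -3.8]
gripper_width: 0.188
```

Request:
drive_tool(moves="0 0 0 -0.1 1;0 0 0 -0.2 1;0 0 0 -0.3 1;0 0 0 -0.4 1;0 0 0 -0.5 1;0 0 0 -0.6 1;0 0 0 -0.7 1;0 0 0 -0.8 1;0 0 0 -0.9 1;0 0 0 -0.9 1;0 0 0 -0.9 1")

```text
t: 4.58
eef_pos: [0.5392, -0.2121, 0.1717]
ee_rot: [-0.001, 0.123, 0.992, 0.001]
ft_force: [-0.7, 5.2, -1.6]
gripper_width: 0.185
```

```bash
python3 - <<'E'
from h import *
from scipy.spatial.transform import Rotation as R
s=snap('side'); cv2.imwrite('pics/side3.png',cv2.resize(s['image'][130:330,280:480,::-1],None,fx=3,fy=3,interpolation=cv2.INTER_CUBIC))
o=arm.get_obs();print(o['eef_pos'],o['ft_force'],o['torque'],o['gripper_width'],o['t'])
q=o['ee_rot'];M=R.from_quat(np.r_[q[1:],q[0]]).as_matrix();print(M.round(3),'slide70:',M.T@[-.0018,.07,0])
E
```

```text
[ 0.53922914 -0.21213072  0.17168011] [-0.2734732   4.47019361 -2.81350952] [1.08784273 0.09716953 0.03963771] 0.1823925418134843 4.6333
[[-0.969  0.245 -0.001]
 [ 0.245  0.969  0.002]
 [ 0.002  0.002 -1.   ]] slide70: [0.01891738 0.06741921 0.00015073]
```

View pics/side3.png

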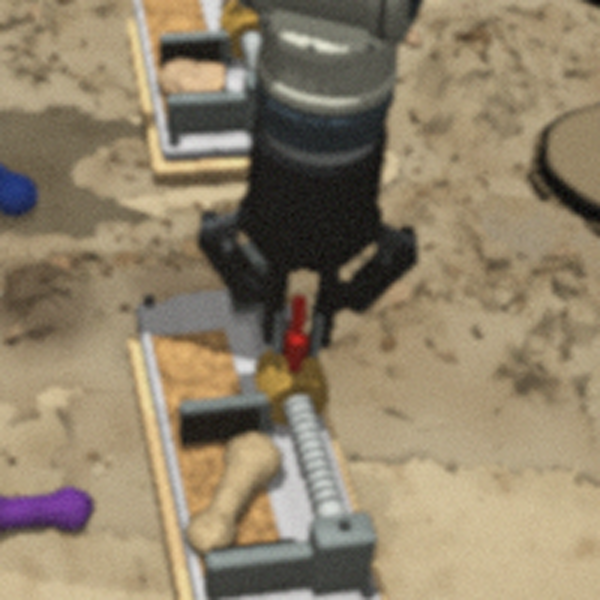

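The screw is turned about 1.33 rad, and the wing now lies along the rail. I slide the collar back about 73 mm.

Request:
drive_tool(moves="2 7 0 0 1;4 14 0 0 1;6 21 0 0 1;8 28 0 0 1;10 35 0 0 1;12 42 0 0 1;14 49 0 0 1;16 56 0 0 1;18 63 0 0 1;19 67 0 0 1;20 70 0 0 1;20 70 0 0 1;20 70 0 0 1;20 70 0 0 1")

```text
t: 5.8
eef_pos: [0.5382, -0.1391, 0.1718]
ee_rot: [0.001, 0.123, 0.992, 0.001]
ft_force: [6.6, 1.9, -10.0]
gripper_width: 0.188
```

```bash
python3 - <<'E'
from h import *
s=snap('side'); cv2.imwrite('pics/side4.png',cv2.resize(s['image'][130:330,280:480,::-1],None,fx=3,fy=3,interpolation=cv2.INTER_CUBIC))
o=arm.get_obs();print(o['eef_pos'],o['ft_force'],o['torque'],o['ee_rot'],o['gripper_width'],o['t'])
E
```

```text
[ 0.53817563 -0.13910609  0.17180296] [ 6.2837381   1.9653609  -8.91199119] [ 0.46977118 -1.31013822  0.04147861] [6.56584663e-04 1.23477774e-01 9.92346651e-01 9.65517139e-04] 0.19087685052770093 5.85
```

View pics/side4.png

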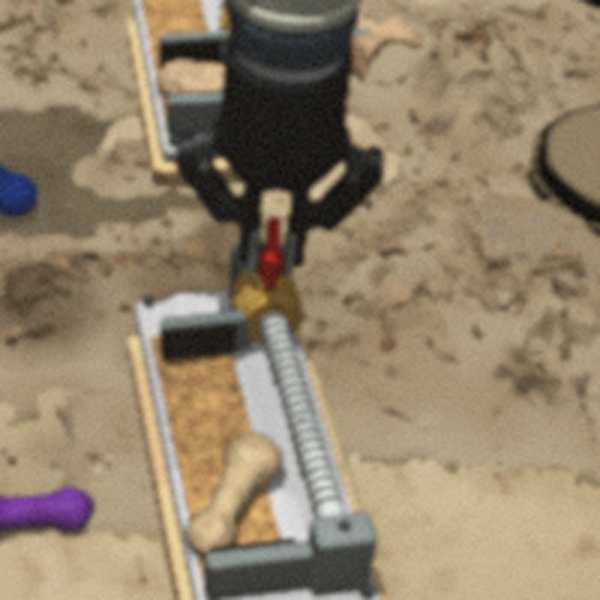

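The collar, with its jaw, is at the end block and the bone hasn't moved. I release the wing and lift straight up.

Request:
drive_tool(moves="0 0 0 0 0.4;0 0 0 0 0.4;0 0 0 0 0.4;0 0 0 0 0.4;0 0 -15 0 0.4;0 0 -40 0 0.4;0 0 -80 0 0.4;0 0 -120 0 0.4;0 0 -120 0 0.4;-80 -80 -120 0 0.4;-80 -80 -120 0 0.4;-80 -80 -120 0 0.4;-80 -80 -120 0 0.4;-80 -80 -120 0 0.4")

```text
t: 7.02
eef_pos: [0.5956, -0.2389, 0.2909]
ee_rot: [-0.001, 0.125, 0.992, 0.0]
ft_force: [-0.1, 0.3, -0.8]
gripper_width: 0.598
```

```bash
python3 - <<'E'
from h import *
a=snap('side')['image'][130:330,280:480,::-1];s=snap('top');b=s['image'][140:230,310:450,::-1]
b=cv2.resize(b,(311,200),interpolation=cv2.INTER_CUBIC)
cv2.imwrite('pics/end.png',cv2.resize(np.hstack([a,b]),None,fx=1.56,fy=1.56,interpolation=cv2.INTER_CUBIC))
for st,c,m in reds(s): print(st,c.round(1),ray(s,*c,.112).round(4),cv2.minAreaRect(np.argwhere(m)[:,::-1].astype(np.float32)))
o=arm.get_obs();print(o['eef_pos'],o['ft_force'],o['gripper_width'],o['t'])
E
```

```text
[292   6  11  12  29] [296.9  12. ] [ 0.9135 -0.0137  0.112 ] ((297.2500305175781, 11.749984741210938), (1.4142134189605713, 14.849242210388184), 45.0)
[209 140   5  19  70] [211.4 148.8] [0.5899 0.1783 0.112 ] ((211.39340209960938, 148.9923858642578), (3.9185876846313477, 18.025503158569336), 4.085616588592529)
[ 0.59498907 -0.2371976   0.29178106] [ 0.69014948  0.90186509 -0.00812492] 0.6003966861616026 7.1167
```

View pics/end.png

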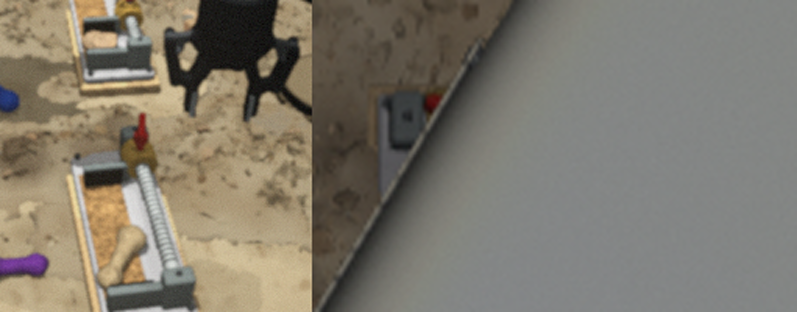

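The final picture shows the wing along the rail, the collar against the end block and the bone where it lay. The arm is clear, so I hand in.

```bash
python3 - <<'E'
from h import *
s=snap('side')
for st,c,m in reds(s): print(st,c.round(1),ray(s,*c,.112).round(4))
print(arm.finish_job())
E
```

```text
[355 117  17  13 161] [363.  122.5] [0.5868 0.1758 0.112 ]
[366 203   8  23 104] [370.1 214.9] [ 0.5374 -0.1446  0.112 ]
the job is handed in; nothing more can be done
None
```

I opened the right-hand clamp, the one holding the beige toe bone, and handed the job in; no verdict is reported. I pinched the red wing, turned it about 1.3 rad anticlockwise and slid the collar about 73 mm to the end block. Then I let go and lifted clear.

**Last checks:**
- **Screw:** in the side picture the wing lies roughly along the rail, so the screw is still loose. The angle itself comes from the tool's turn, as I did not measure the screw directly.
- **Collar:** the tool moved 73 mm while gripping the wing. The side camera puts the wing about 70 mm from its start; the view onto a now-turned wing explains a few mm of difference. Both are above the 63 mm needed.
- **Bone:** it looks unmoved, judged by eye from the side pictures.
- **Other clamp:** its screw is where it was within 1 mm, and the robot never went near it.
- **Top view:** the arm blocked this at the end, so that check gave nothing and the final state rests on the side camera alone.

The job took about 7 s of robot time. The highest wrist force I saw was about 15 N, at the end of a move.

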